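# Scrap a broken glass lump in the bench pedal bin

## Robot

A 6-joint arm with a two-finger parallel gripper is mounted at the origin on the work surface; the furniture and walls round the work are solid. World frame = base frame: x ahead of the robot, y to its left, z up, the work surface at z = 0. Lengths are in m, angles in degrees, forces in N, time in s.
With the tool pointing down it reaches from about 0.4 to 0.825 m from the base axis. Payload 7 kg.
Tool frame: the origin (TCP) lies between the finger pads, 19 mm behind the fingertips; this is the grasp point; z points along the fingers, y is the line along which they close (so a half turn about z gives the same grasp; the last joint's range is limited). The gripper opens to 88 mm and grips with 3 to 60 N. Pads are 19 mm wide; open, the fingers measure 130 mm over their backs; the gripper's body (78 mm by 193 mm) begins 47 mm behind the grasp point.
Start: joints at [-49.154, 20.546, 0.682, 0, -70.136, -16.507], TCP at [0.278, -0.615, 0.245] pointing down, gripper open.
Joint ranges: [-176.03, 176.03], [-82.01, 121.73], [-58.28, 71.71], [-173.87, 95.51], [-174.79, -0.11], [-173.66, 173.66]. Speed limits (degrees/s): [136.94, 136.94, 172.46, 180, 180, 180].

## Interface

Orientations are given as [roll, pitch, yaw] about the fixed x, y, z axes, in that order (R = Rz(yaw) Ry(pitch) Rx(roll)).
In Python, from plant import r gives the robot as it stands.
- The arm moves only by the tool send_rows, never from a script. Its argument "steps" is a list of rows, each an object with "dp": the shift along the tool's x, y, z in mm, a list of three; "roll": the turn about the tool's z in rad; "jaw": the opening in per cent of the stroke, from 0 (shut) to 100 (fully open). In form: [{"dp": [tx, ty, tz], "roll": roll, "jaw": jaw}, ...]. A call has 1 to 5 rows; each row is the pose to reach, as a shift and turn from the pose commanded when the call began, along the tool's axes at that moment; what a row does not reach only later rows make up. A row lasts 1/8 s, in which the tool goes at most 62.5 mm and 10.7 degrees, less where a joint would pass 70% of its speed; a pose out of reach is approached as far as the arm can. A call with a gripper value outside its range is refused whole. The fingers move at their own pace and stop on an object; "newtons" is the grip in N (left out, the last holds). Time passes only in rows, so rows that repeat a pose let the fingers close. It gives the time, the measured TCP pose, the force, the opening and the grip force at its end, in the units of the state.
- r.get_state(): the state, without advancing time (a new reading comes with each control period).
- r.capture(name): name is "scene" or "top" or "wrist"; returns a dict with "image" (384x512x3 uint8, blue, green, red), "K" (3x3 intrinsics, pixels), "rvec" (rotation vector, rad) and "tvec" (3), from world to camera coordinates, as OpenCV has them. Camera axes: x right, y down, z forward; pixel columns grow to the right and rows downward; lengths in m; the calibration is good to about 2 mm. A picture is of the moment at which its call begins. There is no depth.
- r.close_job(): hands the job in; it is judged then, once.
The state is a dict: "time_s": time; "joints": joint angles; "qd": joint speeds; "joint_torque": joint torques, N m; "tcp_pos": TCP position; "eef_rot": TCP orientation; "contact_force": force on the tool from outside, world axes, zero at the start; "moment": the same for the moment, N m; "gripper_width": finger opening in m; "gripper_force": force on a finger pad.
Only numpy, scipy, OpenCV 4.12 (cv2) and the standard library are available. Lean on these libraries where they do the work, as an engineer would, in place of code of your own. Each camera call takes 0.05 s, during which the arm holds its last target. There are 200 camera calls.

## Task

The rose-coloured lump of broken glass is scrap: get rid of it in the small latched pedal bin on the bench. Press the bin's pedal right down to its stop with the gripper, firmly but without forcing it, and hold it there a moment so that the lid springs open; put the rose lump inside, then push the lid down until its latch snaps in and it stays shut. Leave the teal and the green lump where they lie and knock no bottle over.

Things in the scene. Friction and masses are not known exactly. Their poses are not given: they have to be found in the camera images.
- cullet_bin: Metal bench bin with black base, rim and lid; does not shift. Origin on its underside; z up; front (pedal, latch) faces its own -x, roughly to the robot's right. Shell x -80 to 60, y -73 to 73 mm. Bucket: x -47 to 54, y -61 to 61, floor z 22, walls to z 167. Along the front a mechanism box, x -80 to -51, is 154 high; from it the 16 mm wide steel latch hook stands up to z 194 (x -75 to -58, y 0)
- bin_mouth (a point): centre of the mouth of the inner bucket, 170 mm above the table, bin x 3.5, y 0
- pedal (a joint): pedal angle, rad: 0 at rest (up), 0.30 at its hard stop (down). Hinge along the bin's y axis, at x -60, z 58 mm of the bin. Return spring: about 5 N on the pad to start, about 10 N to reach the stop. It draws the latch hook aside and lets the lid go only close to the stop; it comes up by itself when let go
- pedal_pad (a point): centre of the top face of the ribbed black pedal pad, 42 (front to back) x 64 x 7 mm. At rest: bin x -112 (32 mm before the shell), 50 mm up, outer edge tipped up 0.25 rad. At the stop: level, 15 mm lower, 5 mm nearer the bin. The shell rises behind it to z 154 mm and leaves little room for a tool pointing straight down: lean it back, away from the bin
- lid (a joint): lid angle, rad: 0 shut (latched it rests at about 0.02; can be pushed to -0.02), 1.48 fully open, nearly upright at the back of the bin. Once unlatched a damped spring swings it open in about 1.5 s and holds it there; it springs open again unless latched. Moving it slowly takes 1 to 2 N at its front edge
- lid_hinge (a point): middle of the lid's hinge axis, which runs along the bin's y axis at x 58, z 172 mm of the bin
- lid_push (a point): point on the lid's outer (upper) face, on its middle line, 85 mm from the hinge axis, 9 mm above it when shut: push here. With the lid open this face looks backward (bin +x). Lid 142 mm wide, reaches 109 mm from the hinge; a steel tongue 24 mm wide at its front edge reaches 124 mm
- latch (a joint): angle of the latch hook, rad: 0 home (over the lid's tongue), about 0.1 when clear of it, limit 0.25. Sprung; the top of its nose is bevelled, so the tongue of the closing lid pushes it aside in the last 0.15 rad and it snaps back over the tongue when the lid is right down; takes about 4 to 10 N on the lid at lid_push
- lump_rose: the scrap: rose-coloured broken lump of glass, about 21 x 23 x 11 mm, 15 g, flat underside; origin at the centre of its underside, z up
- lump_teal: pale teal lump of glass, 16 x 24 x 10 mm, to be left alone; origin at the centre of its underside
- lump_green: green lump of glass, 12 x 23 x 9 mm, to be left alone; origin at the centre of its underside
- glue_2: white glue bottle with a blue nozzle, 35 x 47 x 154 mm, standing loose; origin at the centre of its foot
- dropper_1: small ink bottle, 28 mm across, 85 mm high, red label, standing loose; origin at the centre of its foot
- dropper_2: small ink bottle, 28 mm across, 85 mm high, blue label, red cap, standing loose; origin at the centre of its foot
- dropper_3: small ink bottle, 28 mm across, 85 mm high, green label, black cap, standing loose; origin at the centre of its foot

How it is judged (in metres and radians):
On the way, in this order (a step that is already met when the one before it is completed fails the run):
1. the pedal is pressed down to its stop (within 0.02 rad) (value of joint pedal above 0.28 rad), for 0.1 s.
2. with the lid open, the rose lump lies in the bucket, let go (value of joint lid above 0.5 rad and x of lump_rose in the frame of cullet_bin between -0.047 and 0.054 m and y of lump_rose in the frame of cullet_bin between -0.061 and 0.061 m and z of lump_rose in the frame of cullet_bin below 0.06 m and contact force between the fingers and lump_rose below 0.1 N), for 0.2 s.
At the end, for the whole second after the job is handed in: The rose lump lies at rest in the bucket; the lid is shut (below 0.035 rad) and held by its latch, which is home (below 0.03 rad); the pedal is up (below 0.05 rad) (value of joint lid below 0.035 rad and value of joint latch below 0.03 rad and value of joint pedal below 0.05 rad and x of lump_rose in the frame of cullet_bin between -0.047 and 0.054 m and y of lump_rose in the frame of cullet_bin between -0.061 and 0.061 m and z of lump_rose in the frame of cullet_bin below 0.06 m and linear speed of lump_rose below 0.02 m/s); the robot touches nothing.
It fails at once if the bin, its pedal or its lid is forced: the gripper or the arm presses on it with more than 40 N (contact force between any of the fingers, the arm and cullet_bin above 40 N).
It fails at once if the teal or the green lump is moved by more than 25 mm (distance of any of lump_teal, lump_green from where it was at the start of the episode above 0.025 m).
It fails at once if a bottle is knocked over (tilted by more than 0.5 rad) (angle between any of glue_2, dropper_1, dropper_2, dropper_3's own z axis and vertical above 0.5 rad).
It also fails if it takes over 56 s, if anything falls off the work surface, if the arm or the gripper's body presses on something with over 40 N, if the wrist force passes 120 N, or if a joint passes its speed limit or range.

## Working session

There is one attempt and no reset: what is moved stays moved. The work goes in short steps, Python scripts to look and compute and a tool call to move; the robot and the scene stay as the last step left them, time stands still between calls to the robot, and variables do not carry over. Pictures are saved under pics/ and viewed, at most 10 in all, crops included, and the job is handed in when it is done.

Besides the shell and the picture viewer there is one more tool, called by a JSON object that holds its "fn" and its "kwargs". send_rows: Moves the arm, as the interface text tells. Its arguments: {"type":"object","properties":{"steps":{"type":"array","items":{"type":"object","properties":{"dp":{"type":"array","items":{"type":"number"}},"roll":{"type":"number"},"jaw":{"type":"number"}}}},"newtons":{"type":"number"}},"required":["steps"]}

```bash
ls; mkdir -p pics; cat > h.py <<'E'
import numpy as np, cv2
from scipy.spatial.transform import Rotation as R
from plant import r
def cap(n,f=None):
    c=r.capture(n)
    if f: cv2.imwrite('pics/'+f,c['image'])
    np.savez('%s_cal.npz'%n,K=c['K'],rvec=c['rvec'],tvec=c['tvec'])
    return c
def px2w(c,uv,z):
    Rm=cv2.Rodrigues(np.array(c['rvec'],float))[0];t=np.array(c['tvec'],float).ravel()
    o=-Rm.T@t; d=Rm.T@np.linalg.inv(np.array(c['K']))@np.array([uv[0],uv[1],1.])
    return o+d*(z-o[2])/d[2]
def w2px(c,P):
    return cv2.projectPoints(np.array(P,float).reshape(-1,3),np.array(c['rvec'],float),np.array(c['tvec'],float),np.array(c['K'],float),None)[0].reshape(-1,2)
def load(n): return np.load('%s_cal.npz'%n)
def tool(P):  # world point -> tool-frame mm
    s=r.get_state(); M=R.from_euler('xyz',s['eef_rot'],degrees=True).as_matrix()
    return 1000*M.T@(np.array(P)-np.array(s['tcp_pos']))
E
python3 - <<'E'
from h import *
a=cap('scene');b=cap('top')
for n,c in(('scene',a),('top',b)):
    cv2.imwrite('pics/%s0.png'%n,cv2.resize(c['image'],(800,600)))
s=r.get_state();print(s)
for c in (a,b):
    Rm=cv2.Rodrigues(np.array(c['rvec']))[0];print(-Rm.T@np.array(c['tvec']).ravel(),Rm[2],np.array(c['K'])[0])
E
```

```text
pics
{'time_s': 0.1, 'joints': array([-4.91534122e+01,  2.05859917e+01,  6.39070010e-01, -1.81139275e-02,
       -7.01361078e+01, -1.65093180e+01]), 'qd': array([-0.01999501, -0.11636118,  0.10147456,  0.03488998, -0.03051681,
        0.05328005]), 'joint_torque': array([-3.07505288e-03, -5.84162629e+01,  2.93753797e+01,  7.01547593e+00,
        1.02200807e-02, -3.02482033e-05]), 'tcp_pos': array([ 0.27800661, -0.61463755,  0.24453065]), 'eef_rot': array([ 1.79915554e+02, -7.26958011e-03, -1.55668892e+02]), 'contact_force': array([ 0.01772351, -0.63970059, -0.2960088 ]), 'moment': array([ 0.01158794,  0.00677561, -0.03356302]), 'gripper_force': 0.0, 'gripper_width': 0.08753937769922293}
[-0.16426049  0.60255166  1.05179883] [ 0.52088335 -0.44644658 -0.72757542] [481.23252211   0.         259.15590304]
[0.42044771 0.02796097 1.10792045] [ 0.07436299  0.0125048  -0.99715283] [348.81806525   0.         261.09470811]
```

View pics/scene0.png

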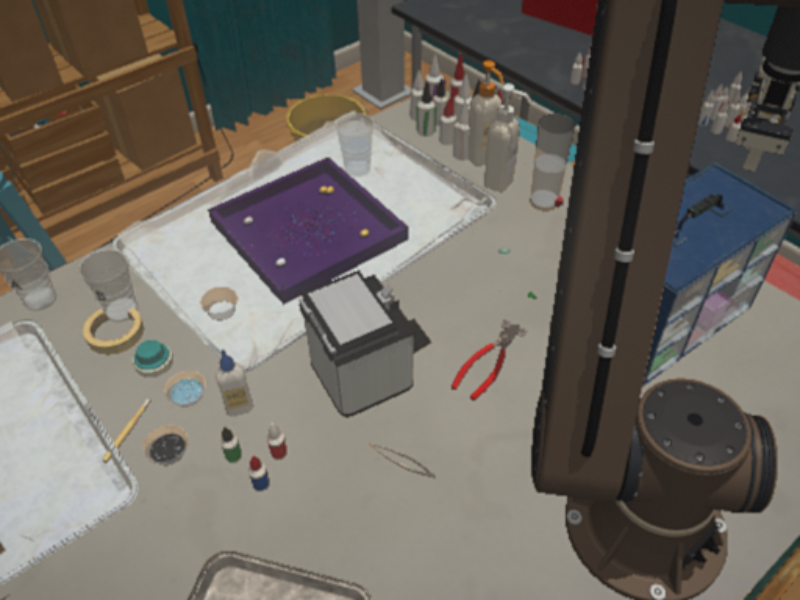

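View pics/top0.png

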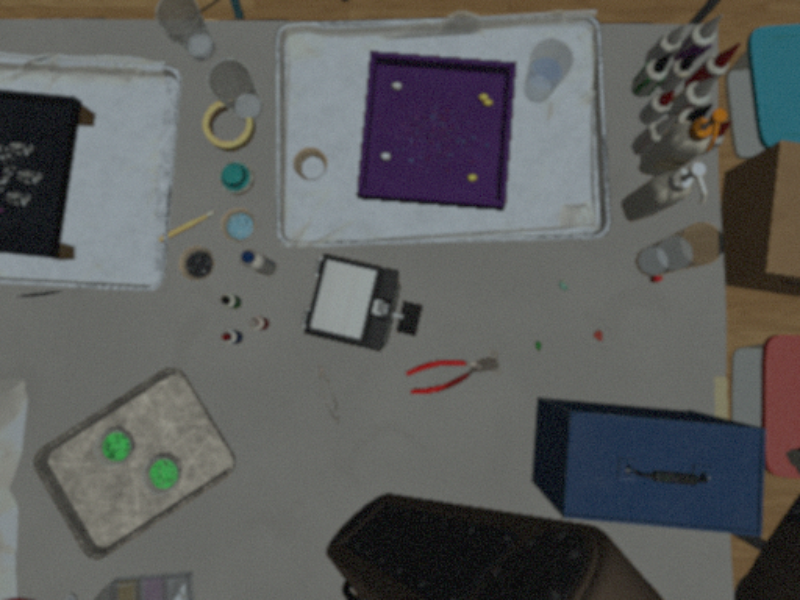

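The scene picture shows the bin at about (360,340), with the bottles left of it at (230,390), (230,440), (275,440) and (258,470). In the top picture the bin is at (355,305) with its pedal at (408,318), and the lumps are at about rose (598,335), green (538,345) and teal (563,285). There is another red thing at (656,278).

```bash
python3 - <<'E'
from h import *
b=cap('top')
im=b['image']
A=cv2.resize(im[155:235,185:285],(750,600),interpolation=cv2.INTER_CUBIC)  # 7.5x
B=cv2.resize(im[165:235,330:430],(800,560),interpolation=cv2.INTER_CUBIC)  # 8x
cv2.imwrite('pics/a.png',A);cv2.imwrite('pics/b.png',B)
for n,uv,z in [('rose',(598,335),.006),('green',(538,345),.005),('teal',(563,285),.005),('red?',(656,278),.005),('hinge1',(325,257),.18),('hinge2',(308,330),.18),('pad',(408,318),.05)]:
    print(n,px2w(b,np.array(uv)*.64,z))
E
```

```text
rose [ 0.44650442 -0.34136955  0.006     ]
green [ 0.42454296 -0.2212245   0.005     ]
teal [ 0.54671686 -0.27201904  0.005     ]
red? [ 0.56372106 -0.45991282  0.005     ]
hinge1 [0.56919721 0.18370516 0.18      ]
hinge2 [0.4432033  0.20932016 0.18      ]
pad [0.47270619 0.04072889 0.05      ]
```

View pics/a.png

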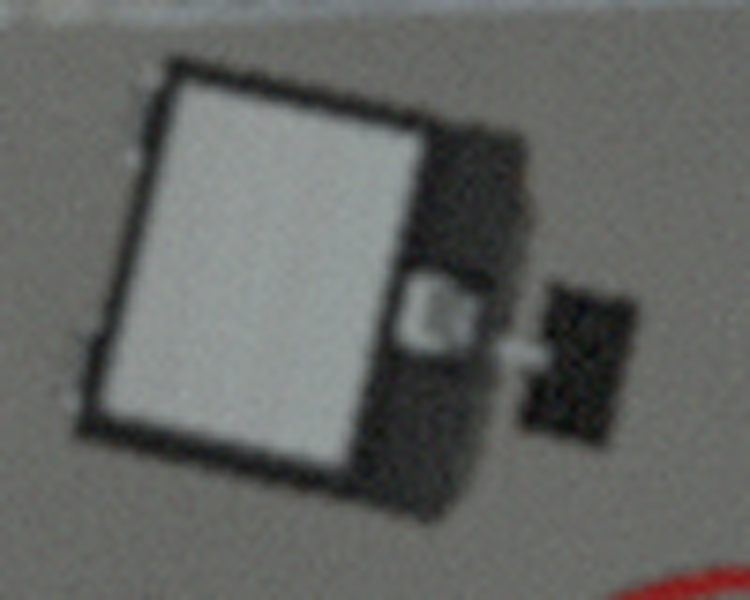

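View pics/b.png

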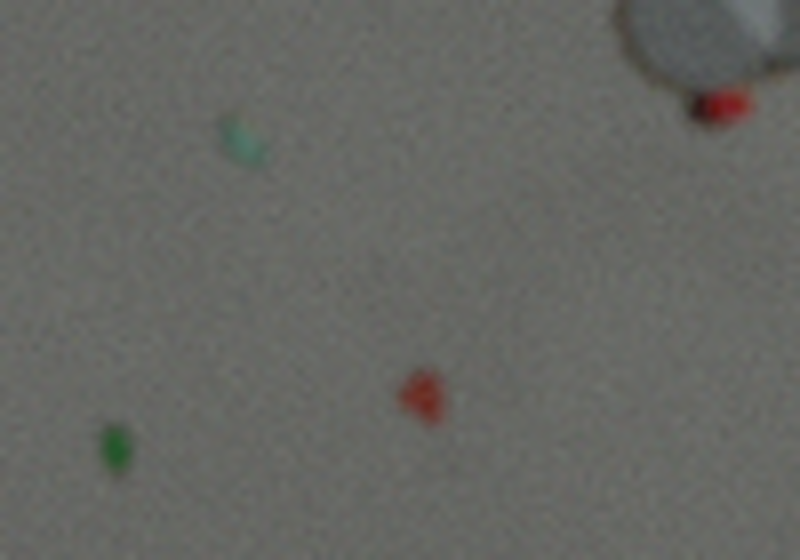

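```bash
python3 - <<'E'
from h import *
from scipy.optimize import least_squares
b=load('top')
f=lambda u,v:(185+u/7.5-.43,155+v/7.5-.43)
obs=[((-112-20.5,-32,55),(607,445)),((-112-20.5,32,55),(637,298)),((-91.5,32,45),(552,285)),((-91.5,-32,45),(520,425)),
((60,73,170),(178,62)),((60,-73,170),(80,435))]
P=np.array([o[0] for o in obs])/1000.;U=np.array([f(*o[1]) for o in obs])
def W(p,P):
    c,s=np.cos(p[2]),np.sin(p[2]);return P@np.array([[c,s,0],[-s,c,0],[0,0,1]])+[p[0],p[1],0]
g=lambda p:(w2px(b,W(p,P))-U).ravel()
best=min((least_squares(g,[.5,.15,t]) for t in np.radians([60,100,140])),key=lambda s:s.cost)
print(best.x,np.degrees(best.x[2]),best.fun.reshape(-1,2).round(1))
np.save('bin.npy',best.x)
g8=lambda u,v:(330+u/8-.44,165+v/8-.44)
for n,u,z in [('rose',(425,397),.006),('green',(117,448),.005),('teal',(243,142),.005)]: print(n,px2w(b,g8(*u),z).round(4))
# check points overlay
for q in [(0,0,.181)]: pass
Q=np.array([(-80,73,154),(-80,-73,154),(-66,0,194),(-27,0,181),(-51,0,170)])/1000
print(((w2px(b,W(best.x,Q))+.43-[185,155])*7.5).round())
for n,q in [('pad',(-124,0,.053)),('mouth',(3.5,0,.17)),('behind',(85,0,.26))]: print(n,W(best.x,np.array([[q[0]/1e3,q[1]/1e3,q[2]]])).round(4))
E
```

```text
[0.49662953 0.14603405 1.38030666] 79.0857459667668 [[  5.9 -20.3]
 [ -2.4  20. ]
 [ -4.2  19.1]
 [  4.4 -20.1]
 [-14.   51. ]
 [ 10.7 -51.3]]
rose [ 0.4472 -0.3413  0.006 ]
green [ 0.4253 -0.2208  0.005 ]
teal [ 0.547  -0.2708  0.005 ]
[[457. 524.]
 [539. 134.]
 [454. 312.]
 [349. 293.]
 [417. 309.]]
pad [[0.4732 0.0243 0.053 ]]
mouth [[0.4973 0.1495 0.17  ]]
behind [[0.5127 0.2295 0.26  ]]
```

```bash
cat >> h.py <<'E'
def W(p,P):
    P=np.atleast_2d(P)/1000.;c,s=np.cos(p[2]),np.sin(p[2]);return P@np.array([[c,s,0],[-s,c,0],[0,0,1]])+[p[0],p[1],0]
E
python3 - <<'E'
from h import *
from scipy.optimize import least_squares
b=load('top')
f=lambda u,v:(185+u/7.5-.43,155+v/7.5-.43)
obs=[((-132,32,55),(607,445)),((-132,-32,55),(637,298)),((-91.5,-32,45),(552,285)),((-91.5,32,45),(520,425)),
((60,-73,170),(178,62)),((60,73,170),(80,435))]
P=np.array([o[0] for o in obs]);U=np.array([f(*o[1]) for o in obs])
g=lambda p:(w2px(b,W(p,P))-U).ravel()
best=least_squares(g,[.5,.15,1.38])
print(best.x,np.degrees(best.x[2]),best.fun.reshape(-1,2).round(1))
np.save('bin.npy',best.x)
Q=np.array([(-80,-73,154),(-80,73,154),(-66,0,194),(-27,0,181),(-51,0,170)])
print(((w2px(b,W(best.x,Q))+.43-[185,155])*7.5).round())
for n,q in [('pad',(-124,0,53)),('mouth',(3.5,0,170)),('behind',(85,0,260))]: print(n,W(best.x,q).round(4))
print('tool->pad at z .245',tool(W(best.x,(-124,0,245))[0]),r.get_state()['joints'])
E
```

```text
[0.49658844 0.14575006 1.36363073] 78.13028547453979 [[ 1.2  1.1]
 [ 1.9  0. ]
 [ 0.2 -0.9]
 [-0.1  0.9]
 [-1.7 -1.9]
 [-1.2  0.8]]
[[542. 138.]
 [453. 527.]
 [455. 316.]
 [350. 294.]
 [418. 311.]]
pad [[0.4711 0.0244 0.053 ]]
mouth [[0.4973 0.1492 0.17  ]]
behind [[0.5141 0.2289 0.26  ]]
tool->pad at z .245 [-4.39267262e+02  5.02768735e+02  2.16966503e-01] [-4.91541605e+01  2.05829022e+01  6.46263429e-01 -1.39980226e-02
 -7.01362228e+01 -1.65057899e+01]
```

{"fn": "send_rows", "kwargs": {"steps": [{"dp": [0,0,-60],"roll": 0,"jaw": 0},{"dp": [-30,0,-100],"roll": 0,"jaw": 0},{"dp": [-80,30,-100],"roll": -0.15,"jaw": 0},{"dp": [-130,60,-100],"roll": -0.3,"jaw": 0},{"dp": [-180,90,-100],"roll": -0.45,"jaw": 0}], "newtons": 10}}

```text
time_s: 0.78
tcp_pos: [0.4057, -0.4572, 0.3451]
eef_rot: [180.0, 0.0, -129.6]
contact_force: [1.4, -0.4, 0.3]
gripper_width: 0.0431
gripper_force: 0.0
```

```bash
python3 - <<'E'
from h import *
s=r.get_state();print(s['time_s'],s['tcp_pos'],s['eef_rot'],s['gripper_width'])
c=cap('wrist')
Rm=cv2.Rodrigues(np.array(c['rvec']))[0];o=-Rm.T@np.array(c['tvec']).ravel()
print('cam in tool',tool(o)); M=R.from_euler('xyz',r.get_state()['eef_rot'],degrees=True).as_matrix();print('view dir tool',M.T@Rm[2])
p=np.load('bin.npy')
print('to high pad',tool(W(p,(-150,0,245))[0]), 'above rose',tool([.447,-.341,.245]))
E
```

```text
0.775 [ 0.40573507 -0.45721994  0.34511318] [ 1.79980660e+02  6.06254861e-03 -1.29617017e+02] 0.04309180480014659
cam in tool [  71.01421533   -0.36298002 -138.68784004]
view dir tool [-0.2462174  -0.00156598  0.96921336]
to high pad [-386.49524796  240.3964343   101.09259926] above rose [-110.57180343   40.92702661  100.59440748]
```

{"fn": "send_rows", "kwargs": {"steps": [{"dp": [-50,30,10],"roll": -0.1,"jaw": 0},{"dp": [-100,62,25],"roll": -0.2,"jaw": 0},{"dp": [-150,93,40],"roll": -0.3,"jaw": 0},{"dp": [-200,124,55],"roll": -0.4,"jaw": 0},{"dp": [-250,155,70],"roll": -0.483,"jaw": 0}]}}

```text
time_s: 1.45
tcp_pos: [0.4462, -0.1658, 0.275]
eef_rot: [-180.0, 0.0, -102.0]
contact_force: [1.2, 0.6, 0.1]
gripper_width: 0.0005
gripper_force: 0.0
```

```bash
python3 - <<'E'
from h import *
s=r.get_state();print(s['time_s'],s['tcp_pos'],s['eef_rot'],s['gripper_width'])
p=np.load('bin.npy')
print('to high pad',tool(W(p,(-150,0,245))[0]))
E
```

```text
1.45 [ 0.44623738 -0.16581974  0.27500254] [-1.79974319e+02  8.28745460e-03 -1.02048273e+02] 0.0005391380150699606
to high pad [-165.21301651   15.33981571   30.01956289]
```

{"fn": "send_rows", "kwargs": {"steps": [{"dp": [-55,5,0],"roll": 0,"jaw": 0},{"dp": [-110,10,0],"roll": 0,"jaw": 0},{"dp": [-150,15,0],"roll": 0,"jaw": 0},{"dp": [-150,15,0],"roll": 0,"jaw": 0}]}}

```text
time_s: 1.95
tcp_pos: [0.4636, -0.0156, 0.2753]
eef_rot: [180.0, 0.0, -102.0]
contact_force: [0.0, -0.4, 0.1]
gripper_width: 0.0004
gripper_force: 0.0
```

```bash
python3 - <<'E'
from h import *
c=cap('wrist');im=c['image']
cv2.imwrite('pics/w1.png',cv2.resize(im,(800,600),interpolation=cv2.INTER_CUBIC))
p=np.load('bin.npy')
Q=[(-132,32,55),(-132,-32,55),(-91.5,-32,45),(-91.5,32,45),(-75,0,194),(-80,-60,154),(-80,60,154)]
print((w2px(c,W(p,Q))/.64).round())
s=r.get_state();print(s['time_s'],s['tcp_pos'])
E
```

```text
[[443. 313.]
 [368. 313.]
 [369. 354.]
 [441. 354.]
 [407. 473.]
 [315. 429.]
 [497. 429.]]
2.0 [ 0.46339071 -0.01675114  0.27526497]
```

View pics/w1.png

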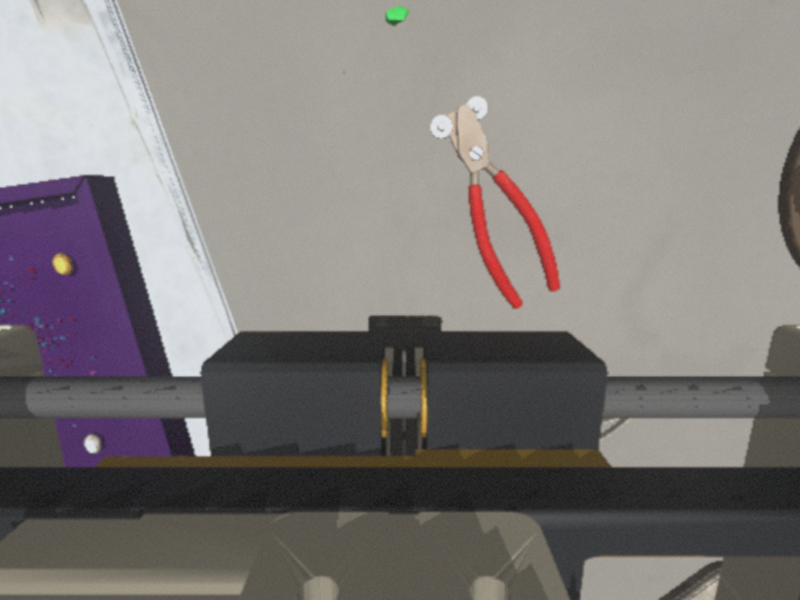

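The wrist picture shows the gripper across the lower half, with the pad's outer edge peeking out at (370–441, 317). That puts the bin about 3 mm further away than my fit, and it is laterally right. The green lump is at (397,15).

```bash
python3 - <<'E'
from h import *
p=np.load('bin.npy');p[:2]+=.003*np.array([np.cos(p[2]),np.sin(p[2])]);np.save('bin.npy',p);print(p)
print(tool(W(p,(-124,0,85))[0]))
E
```

```text
[0.4972055  0.14868592 1.36363073]
[-44.86291732   1.03334702 190.26258297]
```

{"fn": "send_rows", "kwargs": {"steps": [{"dp": [-45,1,20],"roll": 0,"jaw": 0},{"dp": [-45,1,70],"roll": 0,"jaw": 0},{"dp": [-45,1,120],"roll": 0,"jaw": 0},{"dp": [-45,1,165],"roll": 0,"jaw": 0},{"dp": [-45,1,190],"roll": 0,"jaw": 0}]}}

```text
time_s: 2.62
tcp_pos: [0.4708, 0.0247, 0.0831]
eef_rot: [179.9, -0.1, -102.3]
contact_force: [0.6, 0.1, -0.2]
gripper_width: 0.0003
gripper_force: 0.0
```

{"fn": "send_rows", "kwargs": {"steps": [{"dp": [0,0,4],"roll": 0,"jaw": 0},{"dp": [0,0,8],"roll": 0,"jaw": 0},{"dp": [0,0,12],"roll": 0,"jaw": 0},{"dp": [0,0,15],"roll": 0,"jaw": 0},{"dp": [0,0,18],"roll": 0,"jaw": 0}]}}

```text
time_s: 3.25
tcp_pos: [0.4729, 0.0268, 0.0681]
eef_rot: [-179.9, 0.1, -102.2]
contact_force: [0.3, 0.9, 4.5]
gripper_width: 0.0008
gripper_force: 2.4
```

{"fn": "send_rows", "kwargs": {"steps": [{"dp": [0,0,3],"roll": 0,"jaw": 0},{"dp": [0,0,6],"roll": 0,"jaw": 0},{"dp": [0,0,9],"roll": 0,"jaw": 0},{"dp": [0,0,11],"roll": 0,"jaw": 0},{"dp": [0,0,11],"roll": 0,"jaw": 0}]}}

```text
time_s: 3.88
tcp_pos: [0.4735, 0.0278, 0.0571]
eef_rot: [-179.8, 0.1, -102.2]
contact_force: [-0.9, 5.5, 8.8]
gripper_width: 0.0008
gripper_force: 4.1
```

{"fn": "send_rows", "kwargs": {"steps": [{"dp": [0,0,1],"roll": 0,"jaw": 0},{"dp": [0,0,2],"roll": 0,"jaw": 0},{"dp": [0,0,3],"roll": 0,"jaw": 0},{"dp": [0,0,4],"roll": 0,"jaw": 0}]}}

```text
time_s: 4.38
tcp_pos: [0.474, 0.0284, 0.0535]
eef_rot: [-179.8, 0.2, -102.2]
contact_force: [-1.9, 9.5, 12.0]
gripper_width: 0.0003
gripper_force: 6.1
```

{"fn": "send_rows", "kwargs": {"steps": [{"dp": [0,0,1],"roll": 0,"jaw": 0},{"dp": [0,0,2],"roll": 0,"jaw": 0}]}}

```text
time_s: 4.62
tcp_pos: [0.4743, 0.0285, 0.0526]
eef_rot: [-179.8, 0.2, -102.1]
contact_force: [-9.9, 11.1, 34.5]
gripper_width: 0.0006
gripper_force: 17.4
```

```bash
python3 - <<'E'
from h import *
b=cap('top');im=b['image'][130:235,170:300]
c=cap('scene')['image'][150:270,170:300]
cv2.imwrite('pics/t2.png',np.hstack([cv2.resize(im,(390,400)),cv2.resize(c,(390,400))]))
print(r.get_state()['contact_force'],r.get_state()['tcp_pos'])
E
```

```text
[-7.57434989 10.1219162  28.70168376] [0.47423584 0.02851323 0.05279785]
```

View pics/t2.png

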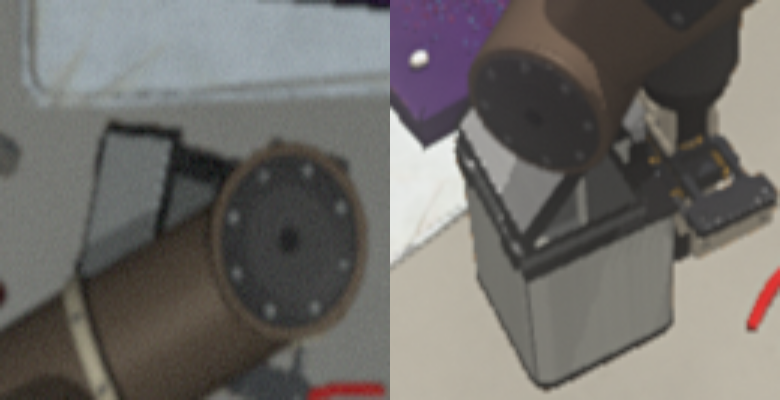

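The left half (top view) and right half (scene view) show the lid swinging open and the gripper on the pedal at (690,190). The force jump says the stop is reached. I'll hold briefly, ease off, and then withdraw outward.

{"fn": "send_rows", "kwargs": {"steps": [{"dp": [0,0,-1],"roll": 0,"jaw": 0},{"dp": [0,0,-1],"roll": 0,"jaw": 0}]}}

```text
time_s: 4.97
tcp_pos: [0.4741, 0.0284, 0.0531]
eef_rot: [-179.8, 0.2, -102.1]
contact_force: [-4.2, 9.8, 18.5]
gripper_width: 0.0003
gripper_force: 9.3
```

{"fn": "send_rows", "kwargs": {"steps": [{"dp": [4,0,-15],"roll": 0,"jaw": 0},{"dp": [15,0,-50],"roll": 0,"jaw": 0},{"dp": [40,0,-90],"roll": 0,"jaw": 0},{"dp": [90,0,-120],"roll": 0,"jaw": 20},{"dp": [145,0,-150],"roll": 0,"jaw": 50}]}}

```text
time_s: 5.6
tcp_pos: [0.4406, -0.116, 0.2022]
eef_rot: [180.0, 0.0, -102.1]
contact_force: [1.1, -0.4, 0.2]
gripper_width: 0.0151
gripper_force: 0.0
```

```bash
python3 - <<'E'
from h import *
s=r.get_state();print(s['tcp_pos'],s['eef_rot'],s['contact_force']);print(tool([.447,-.341,.15]))
E
```

```text
[ 0.4406271  -0.11602149  0.20216251] [ 1.79993039e+02  1.42872237e-02 -1.02109976e+02] [ 1.06377623 -0.4325217   0.22039259]
[218.64803604 -53.4353891   52.10150164]
```

{"fn": "send_rows", "kwargs": {"steps": [{"dp": [55,-15,10],"roll": 0,"jaw": 55},{"dp": [110,-32,30],"roll": 0,"jaw": 55},{"dp": [165,-50,50],"roll": 0,"jaw": 55},{"dp": [174,-53,60],"roll": 0,"jaw": 55},{"dp": [174,-53,60],"roll": 0,"jaw": 55}]}}

```text
time_s: 6.22
tcp_pos: [0.4552, -0.2966, 0.1398]
eef_rot: [179.8, 0.0, -102.3]
contact_force: [-0.9, 0.1, -0.3]
gripper_width: 0.048
gripper_force: 0.0
```

```bash
python3 - <<'E'
from h import *
c=cap('wrist');im=c['image']
q=w2px(c,[.447,-.341,.005])[0];print(q,r.get_state()['tcp_pos'])
x,y=int(max(0,min(q[0]-50,412))),int(max(0,min(q[1]-37,309)));print(x,y)
cv2.imwrite('pics/w2.png',cv2.resize(im[y:y+75,x:x+100],(800,600),interpolation=cv2.INTER_CUBIC))
E
```

```text
[257.05177867 145.59105211] [ 0.45579237 -0.29599931  0.14077779]
207 108
```

View pics/w2.png

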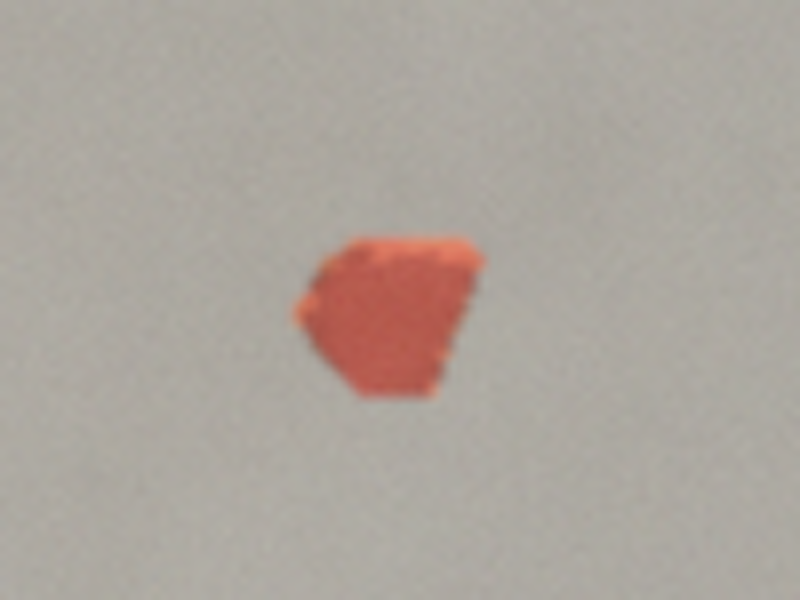

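The enlarged crop shows the rose lump at (388,318), with two parallel edges, top and bottom, both horizontal in the picture. I'll turn 90° and grip across those.

```bash
python3 - <<'E'
from h import *
c=load('wrist');f=lambda u,v:(207+u/8-.44,108+v/8-.44)
t=lambda u,v,z=.003:tool(px2w(c,f(u,v),z))
for q in [(355,242),(475,242),(362,397),(434,397)]: print(t(*q).round(1))
print('centre',t(388,318,.005).round(1), px2w(c,f(388,318),.005),r.get_state()['joints'][5])
E
```

```text
[ 53.1  -7.  137.8]
[ 53.1   7.4 137.8]
[ 34.5  -6.3 137.8]
[ 34.5   2.5 137.8]
centre [ 44.2  -3.1 135.8] [ 0.44921877 -0.33981497  0.005     ] 0.11560031563177506
```

{"fn": "send_rows", "kwargs": {"steps": [{"dp": [15,0,0],"roll": -0.18,"jaw": 55},{"dp": [30,-1,0],"roll": -0.36,"jaw": 55},{"dp": [44,-1,20],"roll": -0.54,"jaw": 55},{"dp": [44,-1,40],"roll": -0.72,"jaw": 55},{"dp": [44,-1,60],"roll": -0.9,"jaw": 55}]}}

```text
time_s: 6.9
tcp_pos: [0.4489, -0.3383, 0.082]
eef_rot: [-179.9, -0.1, -50.2]
contact_force: [0.4, -0.0, -0.3]
gripper_width: 0.0481
gripper_force: 0.0
```

{"fn": "send_rows", "kwargs": {"steps": [{"dp": [0,0,5],"roll": -0.18,"jaw": 55},{"dp": [0,0,10],"roll": -0.36,"jaw": 55},{"dp": [0,0,15],"roll": -0.54,"jaw": 55},{"dp": [0,0,20],"roll": -0.67,"jaw": 55},{"dp": [0,0,20],"roll": -0.67,"jaw": 55}]}}

```text
time_s: 7.52
tcp_pos: [0.4487, -0.3383, 0.0621]
eef_rot: [-180.0, -0.1, -12.2]
contact_force: [0.5, 0.3, 0.3]
gripper_width: 0.0484
gripper_force: 0.0
```

```bash
python3 - <<'E'
from h import *
s=r.get_state();print(s['tcp_pos'],s['eef_rot'],s['gripper_width']);print(tool([.449,-.340,.0215]))
E
```

```text
[ 0.4487454  -0.33828757  0.06212288] [-1.79999820e+02 -5.24095359e-02 -1.21801456e+01] 0.04841073303220922
[ 0.57300856  1.62028866 40.62341627]
```

{"fn": "send_rows", "kwargs": {"steps": [{"dp": [0,1.5,20],"roll": 0,"jaw": 55},{"dp": [0,1.5,36],"roll": 0,"jaw": 55},{"dp": [0,1.5,40.5],"roll": 0,"jaw": 55},{"dp": [0,1.5,40.5],"roll": 0,"jaw": 0},{"dp": [0,1.5,40.5],"roll": 0,"jaw": 0}], "newtons": 12}}

```text
time_s: 8.15
tcp_pos: [0.4481, -0.3413, 0.0213]
eef_rot: [180.0, -0.0, -12.3]
contact_force: [0.5, 0.0, 0.6]
gripper_width: 0.0331
gripper_force: 0.0
```

{"fn": "send_rows", "kwargs": {"steps": [{"dp": [0,0,0],"roll": 0,"jaw": 0},{"dp": [0,0,0],"roll": 0,"jaw": 0},{"dp": [0,0,0],"roll": 0,"jaw": 0},{"dp": [0,0,-30],"roll": 0,"jaw": 0},{"dp": [0,0,-60],"roll": 0,"jaw": 0}]}}

```text
time_s: 8.78
tcp_pos: [0.4473, -0.3411, 0.0811]
eef_rot: [-180.0, 0.1, -12.3]
contact_force: [0.3, -0.0, -0.7]
gripper_width: 0.0176
gripper_force: 12.0
```

```bash
python3 - <<'E'
from h import *
p=np.load('bin.npy')
print(tool(W(p,(-120,0,260))[0]),tool(W(p,(0,0,260))[0]))
E
```

```text
[ -54.63971143 -369.18924364 -178.76917156] [ -55.44590799 -489.18653457 -178.75444973]
```

{"fn": "send_rows", "kwargs": {"steps": [{"dp": [-5,-10,-55],"roll": 0.18,"jaw": 0},{"dp": [-10,-50,-100],"roll": 0.36,"jaw": 0},{"dp": [-20,-95,-140],"roll": 0.54,"jaw": 0},{"dp": [-30,-145,-170],"roll": 0.72,"jaw": 0},{"dp": [-35,-200,-179],"roll": 0.9,"jaw": 0}]}}

```text
time_s: 9.4
tcp_pos: [0.4559, -0.1445, 0.2607]
eef_rot: [-179.8, -0.1, -62.6]
contact_force: [0.1, 0.3, -0.8]
gripper_width: 0.0177
gripper_force: 12.0
```

```bash
python3 - <<'E'
from h import *
p=np.load('bin.npy');s=r.get_state();print(s['eef_rot'],s['gripper_width'])
print(tool(W(p,(-120,0,260))[0]),tool(W(p,(0,0,260))[0]))
c=cap('top')['image'][130:235,170:300];d=cap('scene')['image'][150:270,170:300]
cv2.imwrite('pics/t3.png',np.hstack([cv2.resize(c,(390,400)),cv2.resize(d,(390,400))]))
E
```

```text
[-1.79797374e+02 -9.53833871e-02 -6.26357733e+01] 0.01769357127404886
[-148.4099388   -95.52130247    0.82381543] [-241.35820372 -171.41996601    0.93749392]
```

View pics/t3.png

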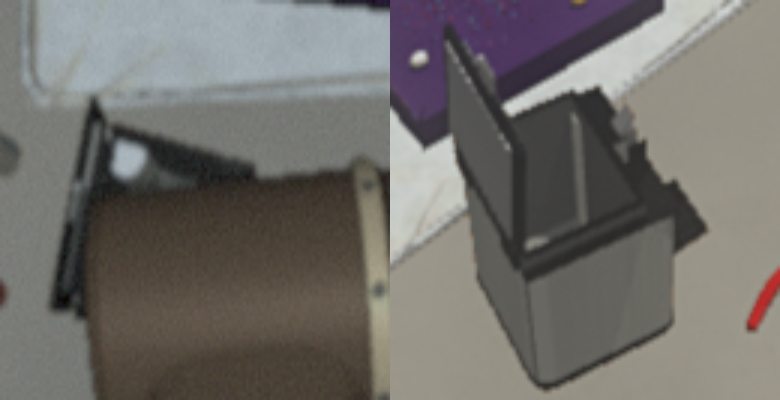

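Both views show the lid upright at the back and the pedal up again. I'll carry the lump in.

{"fn": "send_rows", "kwargs": {"steps": [{"dp": [-50,-32,0],"roll": 0.18,"jaw": 0},{"dp": [-99,-64,0],"roll": 0.36,"jaw": 0},{"dp": [-148,-96,0],"roll": 0.54,"jaw": 0},{"dp": [-190,-130,0],"roll": 0.686,"jaw": 0},{"dp": [-230,-163,0],"roll": 0.686,"jaw": 0}]}}

```text
time_s: 10.12
tcp_pos: [0.4923, 0.1323, 0.2585]
eef_rot: [-180.0, 0.0, -101.7]
contact_force: [1.3, -0.4, 0.0]
gripper_width: 0.0175
gripper_force: 12.0
```

```bash
python3 - <<'E'
from h import *
p=np.load('bin.npy');s=r.get_state();print(s['eef_rot'],s['gripper_width'])
print(tool(W(p,(0,0,150))[0]))
E
```

```text
[-1.79992736e+02  8.64151800e-03 -1.01726945e+02] 0.01752974354249648
[-17.03698084  -1.49771015 108.48751326]
```

{"fn": "send_rows", "kwargs": {"steps": [{"dp": [-10,-1,25],"roll": 0,"jaw": 0},{"dp": [-16,-1.5,65],"roll": 0,"jaw": 0},{"dp": [-16,-1.5,100],"roll": 0,"jaw": 0},{"dp": [-16,-1.5,108],"roll": 0,"jaw": 0},{"dp": [-16,-1.5,108],"roll": 0,"jaw": 45}]}}

```text
time_s: 10.75
tcp_pos: [0.4973, 0.1461, 0.1507]
eef_rot: [180.0, -0.0, -101.6]
contact_force: [0.0, -0.9, 0.5]
gripper_width: 0.0233
gripper_force: 0.0
```

{"fn": "send_rows", "kwargs": {"steps": [{"dp": [0,0,0],"roll": 0,"jaw": 45},{"dp": [0,0,0],"roll": 0,"jaw": 45},{"dp": [0,0,0],"roll": 0,"jaw": 45},{"dp": [0,0,-50],"roll": 0,"jaw": 45},{"dp": [0,0,-110],"roll": 0,"jaw": 45}]}}

```text
time_s: 11.38
tcp_pos: [0.4964, 0.146, 0.2612]
eef_rot: [179.9, -0.1, -101.6]
contact_force: [1.1, 1.7, -0.0]
gripper_width: 0.0392
gripper_force: 0.0
```

{"fn": "send_rows", "kwargs": {"steps": [{"dp": [0,0,-50],"roll": 0,"jaw": 45},{"dp": [0,0,-100],"roll": 0,"jaw": 45},{"dp": [0,0,-130],"roll": 0,"jaw": 45},{"dp": [0,0,-130],"roll": 0,"jaw": 30}]}}

```text
time_s: 11.88
tcp_pos: [0.4978, 0.1467, 0.3935]
eef_rot: [-179.8, 0.2, -101.6]
contact_force: [-0.4, 0.2, -0.4]
gripper_width: 0.034
gripper_force: 0.0
```

```bash
python3 - <<'E'
from h import *
p=np.load('bin.npy');s=r.get_state();print(s['joints'])
print(tool(W(p,(120,0,300))[0]))
c=cap('wrist')['image'];d=cap('scene')['image']
m=lambda i:cv2.inRange(cv2.cvtColor(i,cv2.COLOR_BGR2HSV),(0,90,60),(8,255,255))
q=w2px(load('top'),W(p,[(3,0,22)]))
cv2.imwrite('pics/w3.png',np.hstack([cv2.resize(c,(400,300)),cv2.resize(d[120:270,150:350],(400,300))]))
E
```

```text
[ 3.81351880e+01  1.80865391e+00 -4.07243007e+00  3.89269700e-02
 -8.38100576e+01 -4.97279788e+01]
[-121.52975558    0.76403643   93.9369163 ]
```

View pics/w3.png

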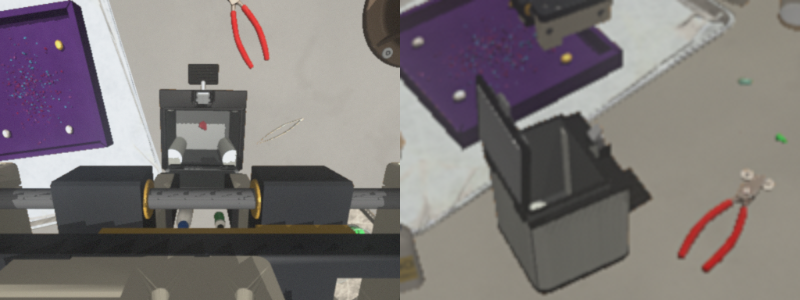

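The left view shows the rose lump lying on the bucket floor at (203,126). The right view shows the lid open with the gripper clear. Next I'll go round behind the lid.

{"fn": "send_rows", "kwargs": {"steps": [{"dp": [-55,0.5,0],"roll": 0,"jaw": 0},{"dp": [-115,0.5,0],"roll": 0,"jaw": 0},{"dp": [-121,0.5,0],"roll": 0,"jaw": 0},{"dp": [-121,0.5,60],"roll": 0,"jaw": 0},{"dp": [-121,0.5,113],"roll": 0,"jaw": 0}]}}

```text
time_s: 12.6
tcp_pos: [0.5201, 0.2644, 0.2749]
eef_rot: [179.9, -0.0, -101.6]
contact_force: [0.7, 0.5, 0.4]
gripper_width: 0.0008
gripper_force: 0.0
```

```bash
python3 - <<'E'
from h import *
p=np.load('bin.npy');s=r.get_state();print(s['tcp_pos'],s['gripper_width'],s['joints'])
for th in [1.48,1.4,1.3,1.2,1.1,1.,.9,.8,.7,.6,.5,.4,.3,.2,.15,.1,.05,.02,0,-.02]:
    x=58-85*np.cos(th)+9*np.sin(th)+9.5; z=172+85*np.sin(th)+9*np.cos(th)+19
    print(th,tool(W(p,(x,0,z))[0]).round(1))
E
```

```text
[0.52010781 0.26443741 0.27493154] 0.0008001293520319078 [ 4.61240840e+01  1.09898716e+01 -8.55652297e+00 -2.79855494e-02
 -7.05228625e+01 -5.77030408e+01]
1.48 [49.2 -1.2 -1.5]
1.4 [56.1 -1.1 -1.3]
1.3 [64.6 -1.1 -0.3]
1.2 [72.9 -1.   1.5]
1.1 [81.  -1.   4.2]
1.0 [88.8 -1.   7.6]
0.9 [96.3 -0.9 11.8]
0.8 [103.2  -0.9  16.8]
0.7 [109.7  -0.9  22.4]
0.6 [115.5  -0.9  28.6]
0.5 [120.7  -0.8  35.4]
0.4 [125.2  -0.8  42.6]
0.3 [129.   -0.8  50.3]
0.2 [132.   -0.8  58.3]
0.15 [133.1  -0.8  62.4]
0.1 [134.1  -0.8  66.6]
0.05 [134.9  -0.8  70.8]
0.02 [135.2  -0.8  73.3]
0 [135.4  -0.8  75. ]
-0.02 [135.6  -0.8  76.7]
```

{"fn": "send_rows", "kwargs": {"steps": [{"dp": [25,-1,-1],"roll": 0,"jaw": 0},{"dp": [42,-1,-1],"roll": 0,"jaw": 0},{"dp": [49,-1,-1],"roll": 0,"jaw": 0},{"dp": [56,-1,-1],"roll": 0,"jaw": 0},{"dp": [64,-1,0],"roll": 0,"jaw": 0}]}}

```text
time_s: 13.22
tcp_pos: [0.5095, 0.2022, 0.2785]
eef_rot: [-179.9, 0.1, -101.6]
contact_force: [0.1, 1.5, 1.0]
gripper_width: 0.0005
gripper_force: 0.8
```

{"fn": "send_rows", "kwargs": {"steps": [{"dp": [8,0,2],"roll": 0,"jaw": 0},{"dp": [16,0,4],"roll": 0,"jaw": 0},{"dp": [24,0,8],"roll": 0,"jaw": 0},{"dp": [32,0,12],"roll": 0,"jaw": 0},{"dp": [39,0,17],"roll": 0,"jaw": 0}]}}

```text
time_s: 13.85
tcp_pos: [0.501, 0.1634, 0.26]
eef_rot: [180.0, -0.0, -101.6]
contact_force: [0.4, 1.4, 1.5]
gripper_width: 0.0003
gripper_force: 1.0
```

{"fn": "send_rows", "kwargs": {"steps": [{"dp": [6.5,0,5.5],"roll": 0,"jaw": 0},{"dp": [12,0,12],"roll": 0,"jaw": 0},{"dp": [17.5,0,18.5],"roll": 0,"jaw": 0},{"dp": [22,0,26],"roll": 0,"jaw": 0},{"dp": [26,0,33.5],"roll": 0,"jaw": 0}]}}

```text
time_s: 14.48
tcp_pos: [0.4958, 0.138, 0.2264]
eef_rot: [180.0, -0.0, -101.6]
contact_force: [-1.3, 0.2, 2.9]
gripper_width: 0.0004
gripper_force: 1.2
```

```bash
python3 - <<'E'
from h import *
p=np.load('bin.npy')
for th in [.3,.2,.15,.1,0]:
    x=58-85*np.cos(th)+9*np.sin(th)+9.5; z=172+85*np.sin(th)+9*np.cos(th)+19
    print(th,tool(W(p,(x,0,z))[0]).round(1))
d=cap('scene')['image'];b=cap('top')['image']
cv2.imwrite('pics/w4.png',np.hstack([cv2.resize(b[120:270,150:350],(400,300)),cv2.resize(d[120:270,150:350],(400,300))]))
E
```

```text
0.3 [0.3 0.8 1.7]
0.2 [3.3 0.8 9.7]
0.15 [ 4.5  0.8 13.8]
0.1 [ 5.4  0.8 17.9]
0 [ 6.8  0.8 26.4]
```

View pics/w4.png

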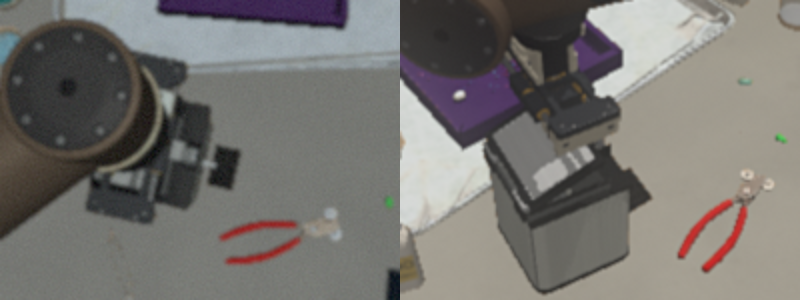

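The views show the lid almost down under the fingertips (right half, about (560,150)). I'll carry on down, and more slowly near the latch.

{"fn": "send_rows", "kwargs": {"steps": [{"dp": [3,0,5],"roll": 0,"jaw": 0},{"dp": [4,0,9],"roll": 0,"jaw": 0},{"dp": [5,0,12],"roll": 0,"jaw": 0},{"dp": [6,0,15],"roll": 0,"jaw": 0},{"dp": [6,0,18],"roll": 0,"jaw": 0}]}}

```text
time_s: 15.2
tcp_pos: [0.4949, 0.1324, 0.2091]
eef_rot: [-180.0, -0.0, -101.6]
contact_force: [-0.6, -0.3, 5.7]
gripper_width: 0.0005
gripper_force: 2.8
```

{"fn": "send_rows", "kwargs": {"steps": [{"dp": [0,0,2],"roll": 0,"jaw": 0},{"dp": [0,0,4],"roll": 0,"jaw": 0},{"dp": [0,0,6],"roll": 0,"jaw": 0},{"dp": [0,0,7],"roll": 0,"jaw": 0},{"dp": [0,0,7],"roll": 0,"jaw": 0}]}}

```text
time_s: 15.82
tcp_pos: [0.4946, 0.1324, 0.2017]
eef_rot: [180.0, -0.0, -101.6]
contact_force: [0.4, -1.3, 1.5]
gripper_width: 0.0003
gripper_force: 0.7
```

{"fn": "send_rows", "kwargs": {"steps": [{"dp": [0,0,1],"roll": 0,"jaw": 0},{"dp": [0,0,2],"roll": 0,"jaw": 0},{"dp": [0,0,3],"roll": 0,"jaw": 0}]}}

```text
time_s: 16.2
tcp_pos: [0.4946, 0.1326, 0.1988]
eef_rot: [180.0, -0.0, -101.6]
contact_force: [-0.5, -1.4, 2.3]
gripper_width: 0.0006
gripper_force: 1.1
```

{"fn": "send_rows", "kwargs": {"steps": [{"dp": [0,0,1],"roll": 0,"jaw": 0},{"dp": [0,0,2],"roll": 0,"jaw": 0}]}}

```text
time_s: 16.45
tcp_pos: [0.4946, 0.1325, 0.1969]
eef_rot: [180.0, -0.0, -101.6]
contact_force: [-1.3, -1.5, 3.0]
gripper_width: 0.0005
gripper_force: 1.4
```

{"fn": "send_rows", "kwargs": {"steps": [{"dp": [0,0,1],"roll": 0,"jaw": 0},{"dp": [0,0,2],"roll": 0,"jaw": 0}]}}

```text
time_s: 16.7
tcp_pos: [0.4947, 0.1324, 0.1957]
eef_rot: [-180.0, -0.0, -101.6]
contact_force: [-6.0, -1.6, 14.0]
gripper_width: 0.0005
gripper_force: 6.8
```

Now there is firm contact at the bottom: the lid is against its lower limit. I'll lift off slowly and look.

{"fn": "send_rows", "kwargs": {"steps": [{"dp": [0,0,0],"roll": 0,"jaw": 0},{"dp": [0,0,-5],"roll": 0,"jaw": 0},{"dp": [0,0,-20],"roll": 0,"jaw": 0},{"dp": [0,0,-60],"roll": 0,"jaw": 0},{"dp": [0,0,-110],"roll": 0,"jaw": 0}]}}

```text
time_s: 17.32
tcp_pos: [0.4945, 0.1326, 0.3061]
eef_rot: [179.9, -0.0, -101.6]
contact_force: [1.7, 1.1, -0.4]
gripper_width: 0.0006
gripper_force: 0.0
```

{"fn": "send_rows", "kwargs": {"steps": [{"dp": [50,0,-20],"roll": 0,"jaw": 0},{"dp": [100,0,-20],"roll": 0,"jaw": 0},{"dp": [150,0,-20],"roll": 0,"jaw": 0},{"dp": [200,0,-20],"roll": 0,"jaw": 0},{"dp": [250,0,-20],"roll": 0,"jaw": 0}]}}

```text
time_s: 17.95
tcp_pos: [0.4442, -0.1136, 0.326]
eef_rot: [-179.9, 0.0, -101.6]
contact_force: [0.1, -0.2, 1.1]
gripper_width: 0.0005
gripper_force: 0.0
```

{"fn": "send_rows", "kwargs": {"steps": [{"dp": [0,0,0],"roll": 0,"jaw": 0},{"dp": [0,0,0],"roll": 0,"jaw": 0},{"dp": [0,0,0],"roll": 0,"jaw": 0},{"dp": [0,0,0],"roll": 0,"jaw": 0},{"dp": [0,0,0],"roll": 0,"jaw": 0}]}}

```text
time_s: 18.58
tcp_pos: [0.4447, -0.1117, 0.3249]
eef_rot: [180.0, -0.0, -101.5]
contact_force: [-0.2, 0.5, 0.1]
gripper_width: 0.0002
gripper_force: 0.0
```

```bash
python3 - <<'E'
from h import *
d=cap('scene')['image'];b=cap('top')['image']
cv2.imwrite('pics/w5.png',np.hstack([cv2.resize(b[120:270,150:350],(400,300)),cv2.resize(d[120:270,150:350],(400,300))]))
E
```

```text
(no output)
```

View pics/w5.png

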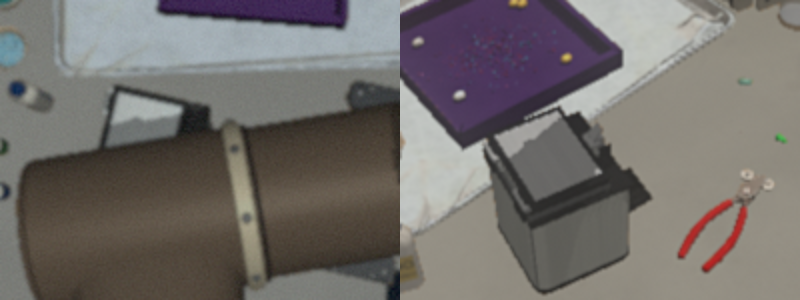

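The scene half shows the lid flat and shut, with the pedal up, well after I let go, so the latch holds. I'll hand in.

```bash
python3 -c "
from plant import r
print(r.close_job())"
```

```text
the job is handed in; nothing more can be done
None
```

The rose lump is in the bin with the lid shut, and it stayed down after I let go. The job was handed in at about 19 s, but the judge returned no verdict; I saw no bottle knocked over and never went near the teal and green lumps, and I viewed 11 pictures, one over the limit of 10.

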